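Close the coolant tank with its cam-lock cap

ROBOT

A 6-joint arm with a two-finger parallel gripper is mounted at the origin on a cart in front of the work surface, level with it; the furniture and walls round the work are solid. World frame = base frame: x ahead of the robot, y to its left, z up, the work surface at z = 0. Lengths are in m, angles in degrees, forces in N, time in s.
With the tool pointing down it reaches from about 0.3 to 0.75 m from the base axis. Payload 8.5 kg.
Tool frame: the origin (TCP) lies midway between the tips of the shut fingers; the grasp point (between the pads) lies 19 mm behind it; z points along the fingers, y is the line along which they close (so a half turn about z gives the same grasp; the last joint's range is limited). The gripper opens to 88 mm and grips with 3 to 60 N. Pads are 18 mm wide; open, the fingers measure 123 mm over their backs; the gripper's body (75 mm by 187 mm) begins 45 mm behind the grasp point.
Start: joints at [-88.482, 21.807, 74.336, -0, 83.858, -12.336], TCP at [0.132, -0.534, 0.214] pointing down, gripper open.
Joint ranges: [-178.18, 178.18], [-50.72, 133.34], [12.68, 142.11], [-81.47, 261.47], [9.98, 163.14], [-165.26, 165.26]. Speed limits (degrees/s): [136.94, 136.94, 180, 180, 180, 180].

INTERFACE

Orientations are given as [roll, pitch, yaw] about the fixed x, y, z axes, in that order (R = Rz(yaw) Ry(pitch) Rx(roll)).
In Python, from station import manip gives the robot as it stands. The module is installed in compiled form; this text tells all that it offers.
- The arm moves only by the tool drive_tool, never from a script. Its argument "targets" is a list of rows, each a list of 3 entries, a list of its own where there are three numbers: the shift along the tool's x, y, z in m, then the turn about the tool's z in degrees, then the finger opening in m, from 0 to 0.0881. In form: [[[dx, dy, dz], twist, jaw], ...]. A call has 1 to 12 rows; each row shifts and turns the commanded pose from where the row before left it, along the tool's axes as they then stand; what a row does not reach is not made up. A row lasts 1/12 s, in which the tool goes at most 41.7 mm and 7.16 degrees, less where a joint would pass 70% of its speed; a pose out of reach is approached as far as the arm can. A call with a gripper value outside its range is refused whole. The fingers move at their own pace and stop on an object; the grip force is fixed at half the most. Time passes only in rows, so rows that do not move let the fingers close. It gives the time, the measured TCP pose, the force, the opening and the grip force at its end, in the units of the state.
- manip.read_state(): the state, without advancing time (a new reading comes with each control period).
- manip.get_image(name): name is "side" or "top" or "wrist"; returns a dict with "color" (400x640x3 uint8, red, green, blue), "depth" (400x640 float32, m along the optical axis (not along the pixel's ray), 0 where there is no reading), "fovy" (degrees; the focal length in pixels is half the picture's height over the tangent of half this angle, whatever the lens; pixels are square), "cx", "cy" (the principal point, pixels), "T" (4x4, takes a point from camera to world coordinates); the wrist camera has in their place "T_tool_cam" (4x4, takes a point from camera to tool coordinates, whose origin is the TCP and whose axes are the flange's). Camera axes: x right, y up, looking along -z (the intrinsics and any distortion apply to the point x, -y, -z); pixel columns grow to the right and rows downward; lengths in m; the calibration is good to about 2 mm. A picture is of the moment at which its call begins: read the wrist's pose just before it.
- manip.hand_in(): hands the job in; it is judged then, once.
Trained networks look in a picture, given as the dict that the camera call returned (one of the last four; its "shot" number tells which), for a name from the list of things; names that differ only in an ending like _2 or _b are one class to them, and where a whole thing is asked for, a point or a joint stands for the part that bears it (a point fixed in the world has none). Each returns a list of dicts, best first, with "conf" (0 to 1); they miss things now and then, are a little off and sometimes report something else, mostly with a low value. They report only what shows in the picture. A call takes as long as a camera call.
- manip.find_in(picture, target): "point" ([column, row] in pixels, amid what is visible of it).
- manip.spot_point(picture, target): "point" ([column, row] in pixels: a listed point, or the origin of a listed thing).
The state is a dict: "clock": time; "joints": joint angles; "qvel": joint speeds; "effort": joint torques, N m; "position": TCP position; "ee_rot": TCP orientation; "ft_force": force on the tool from outside, world axes, zero at the start; "moment": the same for the moment, N m; "width": finger opening in m; "grasp_force": force on a finger pad.
Only numpy, scipy, OpenCV 4.12 (cv2) and the standard library are available. Lean on these libraries where they do the work, as an engineer would, in place of code of your own. Each camera call takes 0.05 s, during which the arm holds its last target. There are 200 camera calls.

TASK

Close the wet grinder's coolant tank: set the cap over the grooved filler neck with both its arms raised, press it straight down past the stiff rubber seal until it is fully home and hold it there with a firm push of 18 to 30 N for half a second to bed the seal; only then swing its two brass cam arms all the way down, one after the other, so that both lock into the groove. Feel your way: the neck is fragile, so the cap and its arms must never load it with more than 40 N. Leave the amber glass disc, the orange sanding pad and the dropper bottle where they are.

Things in the scene. Friction and masses are not known exactly. Their poses are not given: they have to be found in the camera images.
- nose (a point): centre of the flat top of the tank's filler neck, 120 mm above the bench; z up. The upright aluminium neck ends in a nose of 44 mm diameter with a bevel at its top (3.5 mm wide, 4 mm high); 11 to 28 mm below the top runs a groove of 31 mm diameter.
- seal (a joint): sinking of the black rubber seal (30 mm diameter) in the nose, m: at 0 it stands 8 mm proud of the nose, at 0.008 it is flush. It starts to sink at about 7 N, takes about 10 N when flush, and then stays down.
- tank: the fixed coolant tank, a blue box with a grey lid, 124 mm square, 35 mm high, with the neck on its centre; origin at the centre of its underside on the bench
- cap_grip (a point): centre of the cap's upright black hub, to be grasped: 35 mm diameter, 34 mm high. The aluminium flange (56 mm diameter) under the hub is 17 mm below this point. The cap starts standing on the bench. z up; its arms lie along its +y (cam_a) and -y (cam_b). Fully home it is 23 mm above the nose centre, 31 mm when it just rests on the raised seal.
- cap: the whole cap with its arms, 70 mm high, 0.2 to 0.35 kg; origin at the centre of its underside, 53 mm below cap_grip. Its skirt is 56 mm in diameter, open underneath, with a 46 mm bore 30 mm deep whose ceiling comes to rest on the nose.
- cam_a (a joint): brass arm on the cap's +y side, rad: 0 outward and 25 degrees above level, 0.44 level, grows as it swings down, stops at 1.92, hanging beside the neck. Level hinge axis along the cap's x, 31 mm out from the centre line, 37 mm below cap_grip. Bar 14 mm wide, 7 thick, 69 mm long with a ring at the end. Friction holds it (1.3 N at 40 mm). If the cap is not home its cam fouls the nose.
- cam_b (a joint): the same for the equal arm on the cap's -y side
- cam_a_tip (a point): point on the centre line of arm cam_a, 55 mm from its hinge, at the finger ring
- cam_b_tip (a point): the same on arm cam_b
- amber_disc: amber glass disc lying on the bench, 74 mm diameter, 8 mm thick; origin at the centre of its underside; leave alone
- the_hand_pad: orange sanding pad lying on the bench, 55 x 90 x 21 mm; origin at the centre of its underside; leave alone
- dropper_bottle: white dropper bottle with blue collar, 52 mm diameter, 135 mm high, standing; origin at the centre of its underside; leave alone

How it is judged (in metres and radians):
On the way, in this order (a step that is already met when the one before it is completed fails the run):
1. the cap is fully home on the neck and pressed on it with at least 15 N, both arms still raised (z of cap_grip in the frame of nose below 0.0248 m and horizontal distance between cap_grip and nose below 0.004 m and angle between cap_grip's own z axis and vertical below 0.07 rad and contact force between cap and tank above 15 N and value of joint each of cam_a, cam_b below 0.8 rad), for 0.3 s.
2. one arm is swung all the way down, the other is not yet (((value of joint cam_a above 1.75 rad and value of joint cam_b below 1.5 rad) or (value of joint cam_b above 1.75 rad and value of joint cam_a below 1.5 rad))), for 0.1 s.
3. both arms are all the way down (value of joint each of cam_a, cam_b above 1.75 rad), for 0.2 s.
At the end, for the whole second after the job is handed in: The cap sits on the neck, its ceiling within about 1.8 mm of the nose, centred within 4 mm, upright within 4 degrees, at rest, and both cam arms are down past 1.75 rad (all of step 3 and z of cap_grip in the frame of nose below 0.0248 m and horizontal distance between cap_grip and nose below 0.004 m and angle between cap_grip's own z axis and vertical below 0.07 rad and linear speed of cap below 0.02 m/s); the robot touches nothing.
It fails at once if the neck or its seal is pressed with more than 40 N (contact force between cap and tank above 40 N).
It fails at once if an arm is swung down before the cap is home (z of cap_grip in the frame of nose above 0.027 m and value of joint any of cam_a, cam_b above 1.1 rad).
It fails at once if the amber disc is disturbed (distance of amber_disc from where it was at the start of the episode above 0.012 m).
It fails at once if the sanding pad is disturbed (distance of the_hand_pad from where it was at the start of the episode above 0.012 m).
It fails at once if the dropper bottle is disturbed (distance of dropper_bottle from where it was at the start of the episode above 0.012 m).
It also fails if it takes over 72 s, if anything falls off the work surface, if the arm or the gripper's body presses on something with over 40 N, if the wrist force passes 120 N, or if a joint passes its speed limit or range.

## Working session

There is one attempt and no reset: what is moved stays moved. The work goes in short steps, Python scripts to look and compute and a tool call to move; the robot and the scene stay as the last step left them, time stands still between calls to the robot, and variables do not carry over. Pictures are saved under pics/ and viewed, at most 10 in all, crops included, and the job is handed in when it is done.

Besides the shell and the picture viewer there is one more tool, called after ">>>" by a JSON object that holds its "api" and its "payload". drive_tool: Moves the arm, as the interface text tells. Its arguments: {"type":"object","properties":{"targets":{"type":"array","items":{"type":"array"}}},"required":["targets"]}

```bash
mkdir -p pics; cat > h.py <<'E'
import numpy as np, cv2
from station import manip
from scipy.spatial.transform import Rotation as R
def Tcam(im,st):
    if 'T' in im: return np.array(im['T'])
    T=np.eye(4); T[:3,:3]=R.from_euler('xyz',st['ee_rot'],degrees=True).as_matrix(); T[:3,3]=st['position']
    return T@np.array(im['T_tool_cam'])
def ray(im,T,p):
    f=im['color'].shape[0]/2/np.tan(np.radians(im['fovy'])/2)
    d=np.array([(p[0]-im['cx'])/f,-(p[1]-im['cy'])/f,-1.])
    return T[:3,3],T[:3,:3]@d
def onplane(im,T,p,z):
    o,d=ray(im,T,p); return o+d*(z-o[2])/d[2]
def bydepth(im,T,p):
    o,d=ray(im,T,p); return o+d*im['depth'][int(round(p[1])),int(round(p[0]))]
def cloud(im,T):
    f=im['color'].shape[0]/2/np.tan(np.radians(im['fovy'])/2)
    v,u=np.mgrid[:400,:640]; z=im['depth']
    P=np.stack([(u-im['cx'])/f*z,-(v-im['cy'])/f*z,-z],-1)
    return P@T[:3,:3].T+T[:3,3]
def save(n,im): cv2.imwrite('pics/'+n,cv2.cvtColor(im['color'],cv2.COLOR_RGB2BGR))
E
python3 - <<'E'
from h import *
st=manip.read_state(); print(st)
for n in ['top','side','wrist']:
    im=manip.get_image(n); T=Tcam(im,st); save(n+'0.png',im); print(n,{k:v for k,v in im.items() if k not in('color','depth')})
    for t in ['cap_grip','nose','cam_a_tip','cam_b_tip','amber_disc','the_hand_pad','dropper_bottle','tank','cap']:
        for r in manip.spot_point(im,t)[:2]:
            p=r['point']; 
            try: d=bydepth(im,T,p).round(3)
            except Exception: d=None
            print(n,t,np.round(p,1),round(r['conf'],2),d)
E
python3 -c "
import cv2,numpy as np
a=[cv2.imread(f'pics/{n}0.png') for n in('top','side')]
cv2.imwrite('pics/c0.png',cv2.resize(np.vstack(a),None,fx=.75,fy=.75))"
```

```text
{'clock': 0.0, 'joints': array([-8.84789964e+01,  2.18404719e+01,  7.43848284e+01, -1.47739773e-03,
        8.38580986e+01, -1.23350659e+01]), 'qvel': array([ 0.05942476,  0.0010632 , -0.0162859 ,  0.03051016,  0.08666387,
        0.06871546]), 'effort': array([-1.93334250e-03, -4.37930739e+01, -2.24562711e+01,  7.11934199e-02,
        3.52485082e-02, -1.48257313e-04]), 'position': array([ 0.13170471, -0.53366787,  0.21314222]), 'ee_rot': array([-1.79918213e+02, -1.63815841e-02,  1.38562170e+01]), 'ft_force': array([-0.06740385,  0.24518024, -0.34218495]), 'moment': array([-0.05931496, -0.05414699,  0.01760538]), 'grasp_force': 0.0, 'width': 0.08803739503246509}
top {'fovy': 45.5164846207581, 'cx': 322.27130820549235, 'cy': 195.88914445809274, 'T': array([[-0.44240599,  0.76986226, -0.45998808, -0.02713442],
       [-0.89681138, -0.38121138,  0.22451554,  0.30215706],
       [-0.00250665,  0.51184956,  0.85907144,  1.18622943],
       [ 0.        ,  0.        ,  0.        ,  1.        ]]), 'shot': 1}
top cap_grip [357.6 198.4] 0.63 [ 0.521 -0.072  0.07 ]
top nose [254.5 268.7] 0.82 [
[... 919 characters left out ...]
33.6 187.3] 0.63 [0.639 0.155 0.023]
side dropper_bottle [355.3 220.3] 0.97 [ 0.704 -0.026  0.033]
side tank [277.9 175.3] 0.67 [0.455 0.202 0.029]
side cap [294.6 236. ] 0.65 [ 0.533 -0.104  0.029]
side cap [297.9 222.9] 0.24 [ 0.541 -0.093  0.067]
wrist {'fovy': 63.7065524836669, 'cx': 318.6684144503382, 'cy': 201.23845364304725, 'T_tool_cam': array([[-9.20730222e-04,  9.65769857e-01,  2.59398797e-01,
         6.58635092e-02],
       [ 9.99999546e-01,  9.53035381e-04,  1.22190469e-06,
        -9.63703940e-04],
       [-2.46036153e-04,  2.59398680e-01, -9.65770296e-01,
        -1.70516351e-01],
       [ 0.00000000e+00,  0.00000000e+00,  0.00000000e+00,
         1.00000000e+00]]), 'shot': 3}
```

View pics/c0.png

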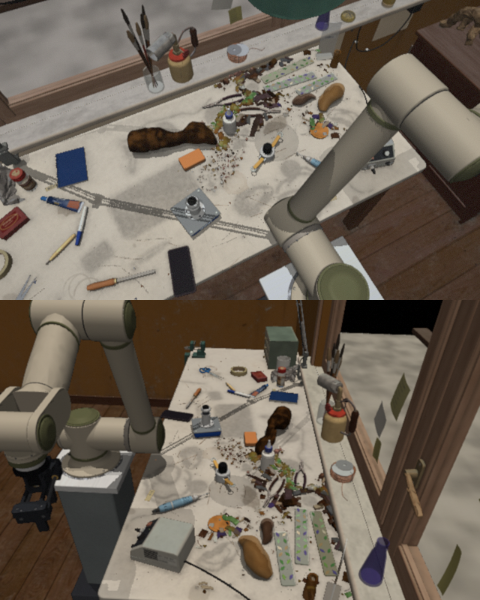

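The top image shows the cap at about (357,198) and the neck at (255,269). The side image shows the cap's brass arms running diagonally. I'll move in for a wrist view.

>>> {"api": "drive_tool", "payload": {"targets": [[[0.031,-0.0213,0],0,0.088],[[0.031,-0.0213,0],0,0.088],[[0.031,-0.0213,0],0,0.088],[[0.031,-0.0213,0],0,0.088],[[0.031,-0.0213,0],0,0.088],[[0.031,-0.0213,0],0,0.088],[[0.031,-0.0213,0],0,0.088],[[0.031,-0.0213,0],0,0.088],[[0.031,-0.0213,0],0,0.088],[[0.031,-0.0213,0],0,0.088],[[0.031,-0.0213,0],0,0.088],[[0.031,-0.0213,0],0,0.088]]}}

```text
clock: 2.5
position: [0.4327, -0.1951, 0.214]
ee_rot: [180.0, -0.0, 13.9]
ft_force: [0.0, -1.1, 0.4]
width: 0.0878
grasp_force: 0.0
```

>>> {"api": "drive_tool", "payload": {"targets": [[[0.031,-0.0213,0],0,0.088],[[0.031,-0.0213,0],0,0.088],[[0.031,-0.0213,0],0,0.088],[[0.031,-0.0213,0],0,0.088],[[0,0,0],0,0.088],[[0,0,0],0,0.088]]}}

```text
clock: 3.0
position: [0.5322, -0.083, 0.2134]
ee_rot: [-180.0, 0.0, 14.0]
ft_force: [-0.3, 0.2, -0.2]
width: 0.0881
grasp_force: 0.0
```

```bash
cat > look.py <<'E'
from h import *
import sys
st=manip.read_state(); print(st['clock'],st['position'].round(4),st['ee_rot'].round(2),st['ft_force'].round(2),round(st['width'],4))
im=manip.get_image('wrist'); T=Tcam(im,st); save(sys.argv[1]+'.png',im)
H={'cap_grip':.053,'cap':0,'nose':.12,'tank':0,'cam_a_tip':.039,'cam_b_tip':.039,'amber_disc':0,'dropper_bottle':0,'the_hand_pad':0}
off=float(sys.argv[3]) if len(sys.argv)>3 else 0
for t in sys.argv[2].split(','):
    for r in manip.spot_point(im,t)[:2]:
        p=r['point']; print(t,np.round(p,1),round(r['conf'],2),'plane',onplane(im,T,p,H[t]+off*(t[:3]=='cap' or t[:3]=='cam')).round(4))
np.savez('last.npz',P=cloud(im,T),color=im['color'])
E
python3 look.py w1 cap_grip,cap,cam_a_tip,cam_b_tip,amber_disc,dropper_bottle
```

```text
3.0 [ 0.5322 -0.083   0.2134] [-1.7999e+02  3.0000e-02  1.4030e+01] [-0.26  0.18 -0.21] 0.0881
cap_grip [310.3 175.6] 0.64 plane [ 0.5343 -0.0725  0.053 ]
cap [311.8 168.4] 0.66 plane [ 0.5334 -0.0732  0.    ]
cam_a_tip [243.2 192.3] 0.74 plane [ 0.4957 -0.0055  0.039 ]
cam_b_tip [388.6 154.8] 0.66 plane [ 0.5738 -0.1487  0.039 ]
amber_disc [499.  210.9] 0.92 plane [ 0.5379 -0.312   0.    ]
```

View pics/w1.png

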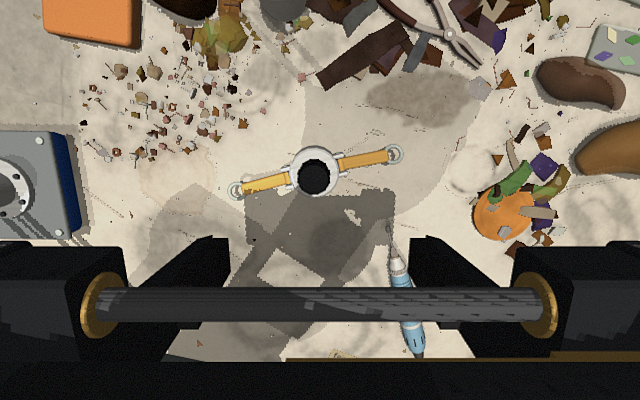

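The wrist view shows the cap hub at (314,178) and the brass arms' rings at (236,190) and (394,154). Nothing obstructs it. I'll refine the centre by depth.

```bash
cat > ref.py <<'E'
from h import *
d=np.load('last.npz');P=d['P'].reshape(-1,3);c=np.array([.535,-.075])
m=np.hypot(*(P[:,:2]-c).T)<.04
Q=P[m]
print(np.histogram(Q[:,2],bins=np.arange(-.01,.09,.005)))
for a,b in((.064,.076),(.03,.041)):
    q=Q[(Q[:,2]>a)&(Q[:,2]<b)]
    if len(q)>5: print(a,len(q),q.mean(0).round(4),cv2.minEnclosingCircle(q[:,:2].astype(np.float32)))
E
python3 ref.py
```

```text
(array([  0, 643, 367,  12,  22,  84, 296, 125, 299, 738,  14,  22,  23,
        17,  54, 605, 199,   0,   0]), array([-0.01 , -0.005,  0.   ,  0.005,  0.01 ,  0.015,  0.02 ,  0.025,
        0.03 ,  0.035,  0.04 ,  0.045,  0.05 ,  0.055,  0.06 ,  0.065,
        0.07 ,  0.075,  0.08 ,  0.085]))
0.064 819 [ 0.5352 -0.0754  0.0691] ((0.5343754887580872, -0.07525348663330078), 0.01708970218896866)
0.03 1042 [ 0.5394 -0.0746  0.0354] ((0.534315288066864, -0.07535676658153534), 0.028019966557621956)
```

>>> {"api": "drive_tool", "payload": {"targets": [[[0,0,0],-7,0.088],[[0,0,0],-7,0.088],[[0,0,0],-7,0.088],[[0,0,0],-7,0.088],[[0,0,0],-7,0.088],[[0,0,0],-7,0.088],[[0,0,0],-7,0.088],[[0,0,0],-7,0.088],[[0,0,0],-7,0.088],[[0,0,0],-7,0.088],[[0,0,0],-7,0.088],[[0,0,0],-7,0.088]]}}

```text
clock: 4.35
position: [0.5314, -0.0849, 0.2139]
ee_rot: [180.0, 0.0, 98.1]
ft_force: [0.4, -0.7, 0.1]
width: 0.0883
grasp_force: 0.0
```

>>> {"api": "drive_tool", "payload": {"targets": [[[0,0,0],-7,0.088],[[0,0,0],-7,0.088],[[0,0,0],-6.6,0.088],[[0,0,0.02],0,0.088],[[0,0,0.02],0,0.088],[[0,0,0],0,0.088],[[0,0,0],0,0.088]]}}

```text
clock: 4.93
position: [0.5313, -0.0847, 0.1737]
ee_rot: [-179.9, -0.1, 118.4]
ft_force: [-0.4, 0.2, -0.4]
width: 0.0883
grasp_force: 0.0
```

```bash
python3 look.py w2 cap_grip,cap,cam_a_tip,cam_b_tip; python3 ref.py
```

```text
4.9333 [ 0.5313 -0.0847  0.1737] [-1.7994e+02 -7.0000e-02  1.1841e+02] [-0.39  0.18 -0.41] 0.0883
cap_grip [324.5 184. ] 0.9 plane [ 0.5328 -0.0772  0.053 ]
cap [321.9 171.9] 0.58 plane [ 0.53   -0.0762  0.    ]
cam_a_tip [329.3  90.2] 0.6 plane [ 0.497  -0.0021  0.039 ]
cam_a_tip [235.6 342.5] 0.15 plane [ 0.5336 -0.2846  0.039 ]
cam_b_tip [326.3 257.5] 0.68 plane [ 0.573  -0.1466  0.039 ]
(array([  0, 867, 427,   9,  12,  94, 317, 147, 390, 878,  29,  22,  30,
        28,  62, 795, 238,   0,   0]), array([-0.01 , -0.005,  0.   ,  0.005,  0.01 ,  0.015,  0.02 ,  0.025,
        0.03 ,  0.035,  0.04 ,  0.045,  0.05 ,  0.055,  0.06 ,  0.065,
        0.07 ,  0.075,  0.08 ,  0.085]))
0.064 1039 [ 0.534  -0.0751  0.0691] ((0.5345919132232666, -0.07600268721580505), 0.016592497006058693)
0.03 1275 [ 0.5312 -0.071   0.0354] ((0.5346112251281738, -0.07604855298995972), 0.028067100793123245)
```

View pics/w2.png

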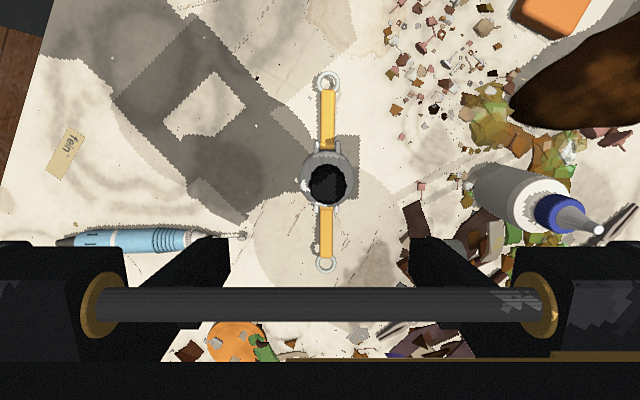

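The cap is centred at (0.5345, -0.0757). The hub is at (325,184) with its arms vertical in the picture, so the fingers will close across them. The bottle at (520,200) is clear of the gripper. Descending.

>>> {"api": "drive_tool", "payload": {"targets": [[[0.0032,0.0035,0],0,0.088],[[0.0032,0.0036,0],0,0.088],[[0,0,0.03],0,0.088],[[0,0,0.03],0,0.088],[[0,0,0.03],0,0.088],[[0,0,0.025],0,0.088],[[0,0,0.015],0,0.088],[[0,0,0.005],0,0.088],[[0,0,0],0,0.088],[[0,0,0],0,0.088]]}}

```text
clock: 6.02
position: [0.5354, -0.0753, 0.0395]
ee_rot: [180.0, 0.0, 118.5]
ft_force: [-0.0, -0.4, -0.6]
width: 0.0877
grasp_force: 0.0
```

>>> {"api": "drive_tool", "payload": {"targets": [[[0,0,0.001],0,0.05],[[0,0,0],0,0.03],[[0,0,0],0,0.03],[[0,0,0],0,0.03],[[0,0,0],0,0.03],[[0,0,0],0,0.03],[[0,0,0],0,0.03]]}}

```text
clock: 6.6
position: [0.5349, -0.0753, 0.0378]
ee_rot: [180.0, 0.0, 118.5]
ft_force: [0.2, 0.3, 0.1]
width: 0.0434
grasp_force: 0.0
```

>>> {"api": "drive_tool", "payload": {"targets": [[[0,0,0],0,0.02],[[0,0,0],0,0.02],[[0,0,0],0,0.02],[[0,0,0],0,0.02],[[0,0,-0.01],0,0.02],[[0,0,-0.025],0,0.02],[[0,0,-0.035],0,0.02],[[0,0,-0.035],0,0.02],[[0,0,-0.035],0,0.02],[[0,0,-0.035],0,0.02],[[0,0,-0.02],0,0.02],[[0,0,0],0,0.02]]}}

```text
clock: 7.6
position: [0.536, -0.0757, 0.2377]
ee_rot: [179.7, 0.4, 118.5]
ft_force: [0.4, -1.0, -2.7]
width: 0.0308
grasp_force: 30.0
```

>>> {"api": "drive_tool", "payload": {"targets": [[[0.015,0,0],0,0.02],[[0.025,0,0],0,0.02],[[0.03,0,0],0,0.02],[[0.03,0,0],0,0.02],[[0.03,0,0],0,0.02],[[0.03,0,0],0,0.02],[[0.025,0,0],0,0.02],[[0.015,0,0],0,0.02],[[0.006,0,0],0,0.02],[[0,0,0],0,0.02],[[0,0,0],0,0.02]]}}

```text
clock: 8.52
position: [0.4364, 0.1057, 0.232]
ee_rot: [-179.9, -0.0, 118.5]
ft_force: [0.9, -0.2, -2.9]
width: 0.0309
grasp_force: 30.0
```

```bash
python3 look.py w3 nose,tank,cap_grip,cap,cam_a_tip,cam_b_tip 0.2
```

```text
8.5167 [0.4364 0.1057 0.232 ] [-1.7992e+02 -3.0000e-02  1.1848e+02] [ 0.89 -0.24 -2.9 ] 0.0309
nose [408.8  29.7] 0.81 plane [0.4358 0.2563 0.12  ]
tank [378.4  55.2] 0.92 plane [0.4326 0.2559 0.    ]
cap_grip [316.6 248.5] 0.69 plane [0.4339 0.1075 0.253 ]
cap [315.6 217.5] 0.91 plane [0.4334 0.1062 0.2   ]
cam_a_tip [321.8  80.7] 0.56 plane [0.3979 0.1793 0.239 ]
cam_a_tip [318.7 248. ] 0.43 plane [0.4376 0.1029 0.239 ]
cam_b_tip [321.8 356.2] 0.89 plane [0.4727 0.0419 0.239 ]
```

View pics/w3.png

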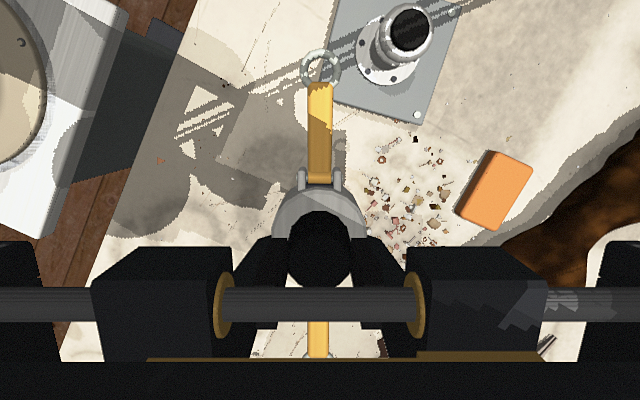

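Cap is held well: hub at (318,248), arms still raised. The nose is visible at (408,29) with its black seal. Fitting both by depth.

```bash
cat > fit.py <<'E'
from h import *
d=np.load('last.npz');P=d['P'];C=d['color'].astype(int)
def circ(q):
    q=q[:,:2]; c,r=cv2.minEnclosingCircle(q.astype(np.float32)); return np.round(c,4),round(r,4),np.round(np.median(q,0),4),len(q)
st=manip.read_state();t=st['position'];q=P.reshape(-1,3)
m=np.hypot(*(q[:,:2]-t[:2]).T)<.03
print('z held',np.histogram(q[m,2],bins=np.arange(.2,.3,.01)))
for a,b in((t[2]+.025,t[2]+.042),(t[2]-.01,t[2]+.005)):
    s=q[m&(q[:,2]>a)&(q[:,2]<b)]
    if len(s)>5: print(s[:,2].mean(),circ(s))
n=np.array([.436,.256]);m=np.hypot(*(q[:,:2]-n).T)<.04
for a,b in((.11,.124),(.124,.135),(.114,.122)):
    s=q[m&(q[:,2]>a)&(q[:,2]<b)]; print('nose',a,s[:,2].mean(),circ(s))
E
python3 fit.py
```

```text
z held (array([  73,  243, 1974,  992,  337,  619, 3734,  886,  829]), array([0.2 , 0.21, 0.22, 0.23, 0.24, 0.25, 0.26, 0.27, 0.28, 0.29]))
0.2641456458177595 (array([0.4313, 0.1156]), 0.0277, array([0.4349, 0.1077]), 4322)
0.22966070540868833 (array([0.4355, 0.1068]), 0.0279, array([0.4259, 0.1208]), 2742)
nose 0.11 0.1181666440342282 (array([0.4359, 0.2547]), 0.0222, array([0.4318, 0.2473]), 1318)
nose 0.124 0.1273349386703205 (array([0.4355, 0.2551]), 0.0153, array([0.4353, 0.2544]), 1258)
nose 0.114 0.11836661883977902 (array([0.4359, 0.2547]), 0.0222, array([0.4321, 0.2487]), 1227)
```

>>> {"api": "drive_tool", "payload": {"targets": [[[0.01,0.0055,0],0,0.02],[[0.02,0.0109,0],0,0.02],[[0.025,0.0136,0],0,0.02],[[0.025,0.0136,0],0,0.02],[[0.025,0.0136,0],0,0.02],[[0.015,0.0082,0],0,0.02],[[0.01,0.0055,0],0,0.02],[[0,0,0.02],0,0.02],[[0,0,0.02],0,0.02],[[0,0,0.02],0,0.02],[[0,0,0],0,0.02],[[0,0,0],0,0.02]]}}

```text
clock: 9.87
position: [0.4371, 0.2534, 0.1726]
ee_rot: [-179.9, -0.0, 118.4]
ft_force: [-0.3, 0.1, -2.5]
width: 0.0309
grasp_force: 30.0
```

```bash
python3 - <<'E'
from h import *
st=manip.read_state(); print(st['position'].round(4),st['ee_rot'].round(2),st['ft_force'].round(2))
a=[]
for n in ('top','side'):
    im=manip.get_image(n); T=Tcam(im,st); P=cloud(im,T).reshape(-1,3)
    r=manip.spot_point(im,'cap_grip'); print(n,[(np.round(x['point']),round(x['conf'],2)) for x in r[:1]])
    c=[225,235,285,305] if n=='top' else [235,100,305,170]
    a.append(cv2.resize(im['color'][c[1]:c[3],c[0]:c[2]],(400,466)))
cv2.imwrite('pics/s4.png',np.hstack(a)[:,:,::-1])
E
```

```text
[0.4371 0.2534 0.1726] [-1.7991e+02 -1.0000e-02  1.1842e+02] [-0.3   0.09 -2.49]
top [(array([251., 257.]), 0.81)]
side [(array([273., 124.]), 0.88)]
```

View pics/s4.png

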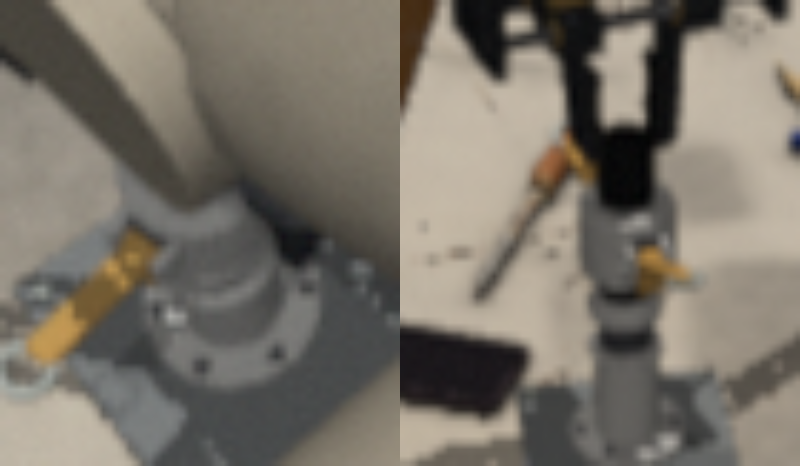

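Both crops show the cap directly above the neck, its skirt centred over the nose at about (630,300) in the right crop. Both arms are still raised. Descending with force checks.

>>> {"api": "drive_tool", "payload": {"targets": [[[0,0,0.008],0,0.02],[[0,0,0.004],0,0.02],[[0,0,0.002],0,0.02],[[0,0,0.002],0,0.02],[[0,0,0.002],0,0.02],[[0,0,0.002],0,0.02],[[0,0,0],0,0.02]]}}

```text
clock: 10.65
position: [0.437, 0.2539, 0.1524]
ee_rot: [-180.0, -0.0, 118.5]
ft_force: [-0.5, 0.0, -3.1]
width: 0.0311
grasp_force: 30.0
```

>>> {"api": "drive_tool", "payload": {"targets": [[[0,0,0.002],0,0.02],[[0,0,0.002],0,0.02],[[0,0,0.002],0,0.02],[[0,0,0.002],0,0.02],[[0,0,0.001],0,0.02],[[0,0,0],0,0.02]]}}

```text
clock: 11.15
position: [0.437, 0.2539, 0.1435]
ee_rot: [-180.0, -0.0, 118.5]
ft_force: [-0.7, 0.6, -2.3]
width: 0.0309
grasp_force: 30.0
```

Skirt is over the nose with no side force. Next comes seal contact, at about z=0.136.

>>> {"api": "drive_tool", "payload": {"targets": [[[0,0,0.002],0,0.02],[[0,0,0.002],0,0.02],[[0,0,0.002],0,0.02],[[0,0,0.001],0,0.02],[[0,0,0.001],0,0.02],[[0,0,0],0,0.02],[[0,0,0],0,0.02]]}}

```text
clock: 11.73
position: [0.4371, 0.254, 0.1358]
ee_rot: [180.0, -0.0, 118.5]
ft_force: [-0.3, 1.9, -1.0]
width: 0.0304
grasp_force: 30.0
```

>>> {"api": "drive_tool", "payload": {"targets": [[[0,0,0.001],0,0.02],[[0,0,0.001],0,0.02],[[0,0,0.001],0,0.02],[[0,0,0.001],0,0.02],[[0,0,0],0,0.02],[[0,0,0],0,0.02]]}}

```text
clock: 12.23
position: [0.4372, 0.2539, 0.1324]
ee_rot: [179.9, 0.0, 118.5]
ft_force: [-2.1, -0.1, 4.6]
width: 0.031
grasp_force: 30.0
```

>>> {"api": "drive_tool", "payload": {"targets": [[[0,0,0.001],0,0.02],[[0,0,0.001],0,0.02],[[0,0,0.0005],0,0.02],[[0,0,0],0,0.02],[[0,0,0],0,0.02]]}}

```text
clock: 12.65
position: [0.4373, 0.2539, 0.1301]
ee_rot: [179.9, 0.0, 118.5]
ft_force: [-3.2, -0.0, 7.6]
width: 0.0307
grasp_force: 30.0
```

>>> {"api": "drive_tool", "payload": {"targets": [[[0,0,0.0005],0,0.02],[[0,0,0.0005],0,0.02],[[0,0,0],0,0.02],[[0,0,0],0,0.02]]}}

```text
clock: 12.98
position: [0.4373, 0.2539, 0.1292]
ee_rot: [179.9, 0.0, 118.5]
ft_force: [-3.3, -0.2, 7.6]
width: 0.0313
grasp_force: 30.0
```

>>> {"api": "drive_tool", "payload": {"targets": [[[0.0002,-0.0004,0.0005],0,0.02],[[0,0,0.0004],0,0.02],[[0,0,0],0,0.02],[[0,0,0],0,0.02]]}}

```text
clock: 13.32
position: [0.4372, 0.254, 0.1285]
ee_rot: [179.9, 0.0, 118.5]
ft_force: [-2.5, -1.5, 8.8]
width: 0.0306
grasp_force: 30.0
```

>>> {"api": "drive_tool", "payload": {"targets": [[[0,0,0.0004],0,0.02],[[0,0,0],0,0.02],[[0,0,0],0,0.02]]}}

```text
clock: 13.57
position: [0.4372, 0.2539, 0.1282]
ee_rot: [179.9, 0.0, 118.5]
ft_force: [-3.4, -0.2, 10.0]
width: 0.031
grasp_force: 30.0
```

>>> {"api": "drive_tool", "payload": {"targets": [[[0,0,0.0004],0,0.02],[[0,0,0],0,0.02],[[0,0,0],0,0.02]]}}

```text
clock: 13.82
position: [0.4372, 0.254, 0.1279]
ee_rot: [179.9, 0.0, 118.5]
ft_force: [-2.9, -0.9, 11.7]
width: 0.0308
grasp_force: 30.0
```

>>> {"api": "drive_tool", "payload": {"targets": [[[0,0,0.0003],0,0.02],[[0,0,0],0,0.02],[[0,0,0],0,0.02]]}}

```text
clock: 14.07
position: [0.4373, 0.254, 0.1278]
ee_rot: [179.8, 0.0, 118.5]
ft_force: [-3.8, -0.0, 13.3]
width: 0.0308
grasp_force: 30.0
```

>>> {"api": "drive_tool", "payload": {"targets": [[[0,0,0.0004],0,0.02],[[0,0,0.0003],0,0.02],[[0,0,0],0,0.02],[[0,0,0],0,0.02]]}}

```text
clock: 14.4
position: [0.4373, 0.2542, 0.1277]
ee_rot: [179.8, 0.0, 118.5]
ft_force: [-5.3, 0.3, 19.0]
width: 0.0308
grasp_force: 30.1
```

>>> {"api": "drive_tool", "payload": {"targets": [[[0,0,0.0004],0,0.02],[[0,0,0.0003],0,0.02],[[0,0,0],0,0.02],[[0,0,0],0,0.02],[[0,0,0],0,0.02]]}}

```text
clock: 14.82
position: [0.4373, 0.2542, 0.1276]
ee_rot: [179.8, 0.0, 118.5]
ft_force: [-6.5, -0.5, 24.6]
width: 0.0306
grasp_force: 30.1
```

>>> {"api": "drive_tool", "payload": {"targets": [[[0,0,-0.0002],0,0.02],[[0,0,0],0,0.02],[[0,0,0],0,0.02],[[0,0,0],0,0.02],[[0,0,0],0,0.02],[[0,0,0],0,0.02],[[0,0,0],0,0.02],[[0,0,0],0,0.02],[[0,0,0],0,0.02]]}}

```text
clock: 15.57
position: [0.4373, 0.2542, 0.1276]
ee_rot: [179.8, 0.0, 118.5]
ft_force: [-6.5, 0.2, 21.5]
width: 0.031
grasp_force: 30.1
```

>>> {"api": "drive_tool", "payload": {"targets": [[[0,0,-0.001],0,0.02],[[0,0,-0.001],0,0.02],[[0,0,0],0,0.06],[[0,0,0],0,0.08],[[0,0,0],0,0.08],[[0,0,0],0,0.08],[[0,0,0],0,0.08],[[0,0,0],0,0.08],[[0,0,-0.005],0,0.08],[[0,0,-0.02],0,0.08],[[0,0,-0.03],0,0.08],[[0,0,-0.03],0,0.08]]}}

```text
clock: 16.57
position: [0.4362, 0.2537, 0.2131]
ee_rot: [-179.9, -0.0, 118.5]
ft_force: [-0.1, 0.5, 0.0]
width: 0.0799
grasp_force: 0.0
```

```bash
python3 look.py w5 cap_grip,cap,cam_a_tip,cam_b_tip 0.09; python3 - <<'E'
from h import *
q=np.load('last.npz')['P'].reshape(-1,3)
m=np.hypot(*(q[:,:2]-[.436,.254]).T)<.04
for a,b in((.152,.168),(.120,.132)):
    s=q[m&(q[:,2]>a)&(q[:,2]<b)]; c,r=cv2.minEnclosingCircle(s[:,:2].astype(np.float32)); print(len(s),np.median(s[:,2]),np.round(c,4),r)
E
```

```text
16.5667 [0.4362 0.2537 0.2131] [-1.7991e+02 -2.0000e-02  1.1845e+02] [-0.14  0.54  0.02] 0.0799
cap_grip [316.6 204.5] 0.63 plane [0.4343 0.2529 0.143 ]
cap [318.8 188.7] 0.59 plane [0.4355 0.2541 0.09  ]
cam_a_tip [321.8  91. ] 0.88 plane [0.3976 0.3291 0.129 ]
cam_b_tip [317.1 285.8] 0.93 plane [0.4717 0.1841 0.129 ]
1526 0.15955057084542745 [0.4364 0.2541] 0.017503276467323303
1634 0.12562277062420363 [0.4365 0.2541] 0.028093762695789337
```

View pics/w5.png

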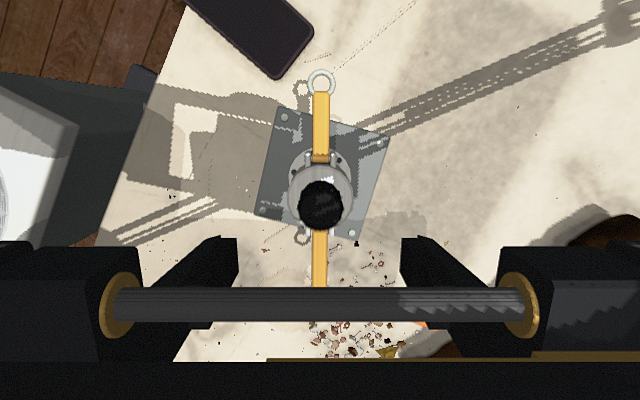

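The cap is home: flange at 125.6 mm, centred at (0.4365, 0.2541). Its arms still run along the image's vertical, with the far ring at (321,82). Next I close the fingers and push the far arm down.

>>> {"api": "drive_tool", "payload": {"targets": [[[0.02,0,0],0,0.0],[[0.03,0,0],0,0.0],[[0.02,0,0],0,0.0],[[0.004,0,0.01],0,0.0],[[0,0,0.02],0,0.0],[[0,0,0.02],0,0.0],[[0,0,0.02],0,0.0],[[0,0,0],0,0.0],[[0,0,0],0,0.0]]}}

```text
clock: 17.57
position: [0.4007, 0.3186, 0.141]
ee_rot: [-179.8, -0.0, 118.5]
ft_force: [-0.2, 0.8, 0.2]
width: 0.022
grasp_force: 0.0
```

>>> {"api": "drive_tool", "payload": {"targets": [[[0,0,0.004],0,0.0],[[0,0,0.004],0,0.0],[[0,0,0.004],0,0.0],[[0,0,0.004],0,0.0],[[0,0,0.004],0,0.0],[[0,0,0.004],0,0.0],[[0,0,0.004],0,0.0]]}}

```text
clock: 18.15
position: [0.4014, 0.3189, 0.1137]
ee_rot: [180.0, -0.0, 118.5]
ft_force: [-0.2, 0.0, 0.1]
width: 0.0003
grasp_force: 0.0
```

>>> {"api": "drive_tool", "payload": {"targets": [[[0,0,0.005],0,0.0],[[0,0,0.005],0,0.0],[[0,0,0.005],0,0.0],[[-0.001,0,0.005],0,0.0],[[-0.001,0,0.005],0,0.0],[[0,0,0],0,0.0]]}}

```text
clock: 18.65
position: [0.4021, 0.3169, 0.0881]
ee_rot: [-179.9, -0.0, 118.4]
ft_force: [0.1, -0.3, -0.4]
width: 0.0001
grasp_force: 0.2
```

>>> {"api": "drive_tool", "payload": {"targets": [[[-0.001,0,0.005],0,0.0],[[-0.001,0,0.005],0,0.0],[[-0.001,0,0.005],0,0.0],[[-0.001,0,0.004],0,0.0],[[0,0,0],0,0.0]]}}

```text
clock: 19.07
position: [0.4041, 0.3132, 0.0692]
ee_rot: [-179.9, 0.0, 118.4]
ft_force: [-0.1, 0.9, 0.0]
width: 0.0004
grasp_force: 0.4
```

```bash
python3 - <<'E'
from h import *
a=[]
for n in ('top','side'):
    im=manip.get_image(n)
    c=[205,225,305,325] if n=='top' else [225,85,325,185]
    a.append(cv2.resize(im['color'][c[1]:c[3],c[0]:c[2]],(400,400)))
cv2.imwrite('pics/s6.png',np.hstack(a)[:,:,::-1])
E
```

```text
(no output)
```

View pics/s6.png

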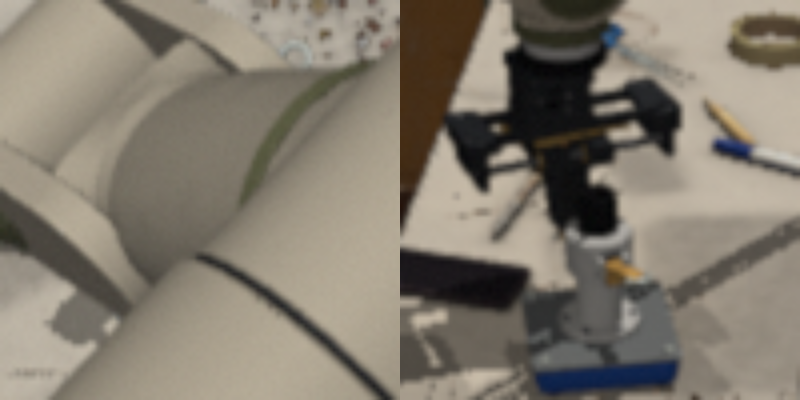

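The side crop shows the closed fingers behind the hub on the far arm's side and the near arm still raised at (625,270). Now sweeping inward.

>>> {"api": "drive_tool", "payload": {"targets": [[[-0.003,0,0],0,0.0],[[-0.003,0,0],0,0.0],[[-0.002,0,0],0,0.0],[[-0.001,0,0],0,0.0],[[0,0,0],0,0.0]]}}

```text
clock: 19.58
position: [0.4087, 0.3056, 0.0702]
ee_rot: [180.0, -0.0, 118.4]
ft_force: [-1.5, 1.9, 1.9]
width: 0.0004
grasp_force: 1.0
```

>>> {"api": "drive_tool", "payload": {"targets": [[[0.002,0,-0.002],0,0.0],[[0,0,-0.01],0,0.0],[[0,0,-0.01],0,0.0],[[0,0,-0.01],0,0.0],[[0,0,0],0,0.0],[[0,0,0],0,0.0]]}}

```text
clock: 20.08
position: [0.4077, 0.3075, 0.1022]
ee_rot: [180.0, 0.0, 118.5]
ft_force: [0.4, -0.2, 0.8]
width: 0.0007
grasp_force: 0.0
```

>>> {"api": "drive_tool", "payload": {"targets": [[[-0.003,0,0.002],0,0.0],[[-0.003,0,0.001],0,0.0],[[-0.003,0,0],0,0.0],[[-0.002,0,0],0,0.0],[[0,0,0],0,0.0]]}}

```text
clock: 20.5
position: [0.4131, 0.2973, 0.0988]
ee_rot: [-180.0, 0.0, 118.4]
ft_force: [-0.4, -0.1, -0.4]
width: 0.0006
grasp_force: 0.0
```

>>> {"api": "drive_tool", "payload": {"targets": [[[-0.001,0,0],0,0.0],[[-0.001,0,0],0,0.0],[[0,0,0],0,0.0]]}}

```text
clock: 20.75
position: [0.4139, 0.296, 0.0991]
ee_rot: [180.0, 0.0, 118.5]
ft_force: [-0.2, 0.4, 0.8]
width: 0.0002
grasp_force: 0.0
```

>>> {"api": "drive_tool", "payload": {"targets": [[[-0.001,0,0],0,0.0],[[-0.001,0,0],0,0.0],[[0,0,0],0,0.0]]}}

```text
clock: 21.0
position: [0.4148, 0.2942, 0.0991]
ee_rot: [180.0, 0.0, 118.5]
ft_force: [0.4, 0.6, -0.2]
width: 0.0002
grasp_force: 0.0
```

>>> {"api": "drive_tool", "payload": {"targets": [[[-0.001,0,0],0,0.0],[[0,0,0],0,0.0],[[0,0,0],0,0.0]]}}

```text
clock: 21.25
position: [0.4152, 0.2934, 0.0991]
ee_rot: [180.0, -0.0, 118.4]
ft_force: [0.2, -1.2, 0.9]
width: 0.0003
grasp_force: 0.0
```

>>> {"api": "drive_tool", "payload": {"targets": [[[-0.001,0,0],0,0.0],[[-0.001,0,0],0,0.0],[[0,0,0],0,0.0]]}}

```text
clock: 21.5
position: [0.4162, 0.2915, 0.099]
ee_rot: [-180.0, 0.0, 118.4]
ft_force: [-0.1, 0.1, 0.5]
width: 0.0003
grasp_force: 0.0
```

>>> {"api": "drive_tool", "payload": {"targets": [[[-0.001,0,0],0,0.0],[[-0.001,0,0],0,0.0],[[0,0,0],0,0.0]]}}

```text
clock: 21.75
position: [0.4172, 0.2898, 0.0991]
ee_rot: [180.0, 0.0, 118.4]
ft_force: [0.2, 0.2, 0.2]
width: 0.0004
grasp_force: 0.0
```

>>> {"api": "drive_tool", "payload": {"targets": [[[0.015,0,0],0,0.0],[[0,0,-0.03],0,0.0],[[0,0,-0.04],0,0.0],[[0,0,-0.04],0,0.0],[[0,0,0],0,0.0],[[0,0,0],0,0.0]]}}

```text
clock: 22.25
position: [0.4106, 0.3034, 0.2108]
ee_rot: [179.7, 0.0, 118.5]
ft_force: [-0.5, -0.4, -0.6]
width: 0.0003
grasp_force: 0.0
```

```bash
python3 look.py w7 cap_grip,cam_a_tip,cam_b_tip 0.09; python3 - <<'E'
from h import *
q=np.load('last.npz')['P'].reshape(-1,3)
x=np.array([-.4765,.879]);y=np.array([.879,.4765]);d=q[:,:2]-[.4365,.2541]
r=d@x;t=d@y
for s in(1,-1):
  for zl in np.arange(.03,.14,.01):
    k=(abs(t)<8e-3)&(q[:,2]>zl)&(q[:,2]<zl+.01)&(s*r>.02)&(s*r<.11)
    if k.sum()>3: print(s,round(zl,3),k.sum(),np.round(np.percentile(s*r[k],[5,50,95]),4))
E
```

```text
22.25 [0.4106 0.3034 0.2108] [1.7974e+02 2.0000e-02 1.1846e+02] [-0.48 -0.41 -0.64] 0.0003
cam_a_tip [318.6 165.6] 0.91 plane [0.3969 0.3286 0.129 ]
cam_b_tip [321.2 339.8] 0.63 plane [0.4755 0.1884 0.129 ]
1 0.06 86 [0.0809 0.0851 0.0871]
1 0.07 124 [0.0697 0.0734 0.0775]
1 0.08 237 [0.0575 0.0634 0.0699]
1 0.09 242 [0.0447 0.0505 0.0568]
1 0.1 216 [0.0325 0.0388 0.0441]
1 0.11 204 [0.0273 0.0296 0.0351]
1 0.12 148 [0.0231 0.026  0.0281]
-1 0.12 317 [0.0695 0.079  0.094 ]
-1 0.13 8 [0.0926 0.0935 0.0941]
```

View pics/w7.png

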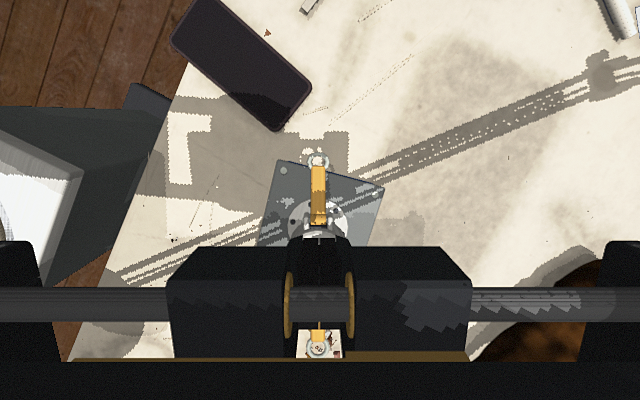

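The wrist view shows the far arm only about 40° below level, ring at (318,160); the fingertips lie over the hinge at (318,240). I'll push again and measure while in contact.

>>> {"api": "drive_tool", "payload": {"targets": [[[0.022,0,0.02],0,0.0],[[0,0,0.04],0,0.0],[[0,0,0.04],0,0.0],[[0,0,0.02],0,0.0],[[0,0,0.01],0,0.0],[[0,0,0.006],0,0.0],[[0,0,0.004],0,0.0],[[0,0,0],0,0.0]]}}

```text
clock: 23.12
position: [0.3993, 0.3223, 0.0684]
ee_rot: [-179.9, -0.0, 118.4]
ft_force: [0.3, 0.3, 0.4]
width: 0.0006
grasp_force: 0.0
```

```bash
cat > arm.py <<'E'
from h import *
import sys
st=manip.read_state(); p=st['position']; x=np.array([-.4765,.879]);y=np.array([.879,.4765]);c=np.array([.4365,.2541])
print(round(st['clock'],2),'tcp r,t,z',((p[:2]-c)@x).round(4),((p[:2]-c)@y).round(4),p[2].round(4),'F',st['ft_force'].round(1))
im=manip.get_image('wrist'); T=Tcam(im,st); P=cloud(im,T); 
if len(sys.argv)>1: save(sys.argv[1]+'.png',im)
q=P.reshape(-1,3); C=im['color'].reshape(-1,3).astype(int)
d=q[:,:2]-c; r=d@x;t=d@y
brass=(C[:,0]>C[:,2]*1.6)&(C[:,0]>90)
for s in(1,-1):
    k=brass&(abs(t)<.012)&(s*r>.02)&(s*r<.115)&(q[:,2]>.03)&(q[:,2]<.15)
    if k.sum()>5:
        print('side',s,k.sum(),'angle about hinge deg below level',np.percentile(np.degrees(np.arctan2(.106-q[k,2],s*r[k]-.031)),[10,50,90]).round(0),'r',np.percentile(s*r[k],[2,98]).round(3),'z',np.percentile(q[k,2],[2,98]).round(3))
for r_ in manip.spot_point(im,'cam_a_tip')[:2]: print(np.round(r_['point']),round(r_['conf'],2))
E
python3 arm.py
```

```text
23.12 tcp r,t,z 0.0777 -0.0002 0.0684 F [0.3 0.3 0.4]
side 1 786 angle about hinge deg below level [-47.   2.  21.] r [0.034 0.044] z [0.101 0.111]
[320. 245.] 0.96
```

```bash
cat >> arm.py <<'E'
k=(abs(t)<.006)&(r>.02)&(r<.12)&(q[:,2]<.17)
for a in np.arange(.024,.11,.005):
    m=k&(r>=a)&(r<a+.005)
    if m.sum()>3: print(a.round(3),m.sum(),np.percentile(q[m,2],[5,50,95]).round(3),C[m].mean(0).round())
E
python3 arm.py
```

```text
23.22 tcp r,t,z 0.0777 0.0003 0.0695 F [-0.2 -0.5  0.1]
side 1 789 angle about hinge deg below level [-54.  -5.  20.] r [0.034 0.044] z [0.101 0.112]
[322. 246.] 0.89
0.029 33 [0.11  0.111 0.111] [157. 121.  63.]
0.034 459 [0.104 0.108 0.111] [135. 104.  54.]
0.039 204 [0.101 0.103 0.105] [157. 121.  63.]
0.044 6 [0.099 0.1   0.101] [123.  97.  56.]
0.054 7 [-0.001 -0.001  0.   ] [112. 106. 100.]
0.059 111 [-0.001  0.018  0.023] [42. 55. 82.]
0.064 109 [-0.001  0.031  0.035] [81. 83. 84.]
0.069 351 [-0.001  0.139  0.14 ] [68. 64. 58.]
0.074 125 [-0.001 -0.     0.114] [157. 147. 129.]
0.079 192 [-0.001  0.     0.117] [121. 115. 102.]
0.084 1609 [0.    0.116 0.138] [40. 39. 37.]
0.089 98 [-0.001 -0.     0.001] [184. 176. 160.]
0.094 110 [-0.001 -0.     0.   ] [183. 175. 158.]
0.099 98 [-0.002 -0.     0.001] [178. 169. 153.]
0.104 122 [-0.001 -0.     0.17 ] [148. 140. 126.]
0.109 110 [-0.002 -0.     0.001] [169. 160. 144.]
```

>>> {"api": "drive_tool", "payload": {"targets": [[[-0.002,0,0],0,0.0],[[-0.002,0,0],0,0.0],[[-0.002,0,0],0,0.0],[[0,0,0],0,0.0]]}}

```text
clock: 23.65
position: [0.4026, 0.3168, 0.0692]
ee_rot: [180.0, 0.0, 118.4]
ft_force: [0.5, 0.6, -0.2]
width: 0.0004
grasp_force: 0.0
```

```bash
python3 arm.py w8
```

```text
23.65 tcp r,t,z 0.0713 0.0001 0.0692 F [ 0.5  0.6 -0.2]
side 1 805 angle about hinge deg below level [-86. -40.  33.] r [0.03  0.076] z [0.075 0.138]
[321. 236.] 0.64
0.024 37 [0.111 0.112 0.113] [42. 38. 35.]
0.029 282 [0.11  0.111 0.113] [125.  98.  55.]
0.034 386 [0.105 0.109 0.111] [147. 113.  59.]
0.039 11 [0.102 0.104 0.106] [126.  99.  56.]
0.054 5 [-0.001 -0.001 -0.   ] [105. 101.  97.]
0.059 271 [-0.001  0.033  0.139] [68. 70. 73.]
0.064 284 [0.017 0.138 0.14 ] [38. 39. 41.]
0.069 114 [-0.002 -0.     0.115] [150. 140. 122.]
0.074 269 [-0.001  0.076  0.117] [117. 103.  80.]
0.079 1459 [-0.     0.118  0.138] [32. 31. 30.]
0.084 248 [-0.001  0.065  0.067] [155. 154. 143.]
0.089 101 [-0.002 -0.     0.001] [184. 176. 160.]
0.094 123 [-0.001 -0.     0.17 ] [146. 139. 126.]
0.099 111 [-0.001 -0.     0.001] [161. 152. 136.]
0.104 99 [-0.001 -0.     0.001] [176. 167. 151.]
0.109 110 [-0.002 -0.     0.001] [191. 181. 165.]
```

View pics/w8.png

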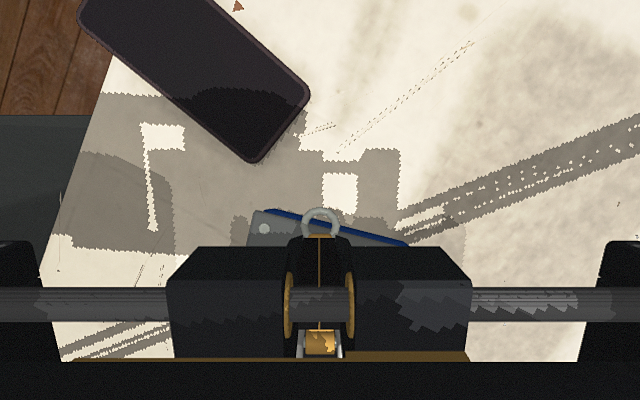

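The view shows the ring at (320,220) just beyond the fingertips and brass showing through the slit between the fingers. I'll check the 3-D profile along that column.

```bash
python3 - <<'E'
from h import *
st=manip.read_state(); p=st['position'];print(p,st['width'])
im=manip.get_image('wrist'); T=Tcam(im,st); P=cloud(im,T); x=np.array([-.4765,.879]);y=np.array([.879,.4765]);c=np.array([.4365,.2541])
for col in (312,319,320,328):
  print(col)
  for row in range(204,360,8):
    q=P[row,col]; print(row,((q[:2]-c)@x).round(4),((q[:2]-c)@y).round(4),q[2].round(4),im['color'][row,col],end=' | ')
  print()
E
```

```text
[0.40245004 0.31705818 0.06912772] 0.0006084174575394279
312
204 0.0723 -0.0054 -0.0005 [163 153 137] | 212 0.0862 -0.004 0.0665 [148 152 142] | 220 0.0646 -0.0052 0.0157 [ 0 28 69] | 228 0.0656 -0.0048 0.0355 [78 80 80] | 236 0.0754 -0.0039 0.0757 [133  99  50] | 244 0.0812 -0.0033 0.1009 [13  9 14] | 252 0.0812 -0.0032 0.1098 [26 23 24] | 260 0.0816 -0.003 0.1187 [14 13 14] | 268 0.0815 -0.0028 0.1255 [21 22 23] | 276 0.0814 -0.0027 0.1319 [17 19 16] | 284 0.0815 -0.0026 0.1378 [20 20 16] | 292 0.0991 -0.0018 0.1727 [57 56 58] | 300 0.0978 -0.0018 0.174 [58 60 58] | 308 0.097 -0.0017 0.176 [58 55 56] | 316 0.0945 -0.0018 0.1753 [58 57 59] | 324 0.0656 -0.0027 0.1384 [26 24 26] | 332 0.0376 -0.0035 0.1057 [79 60 28] | 340 0.036 -0.0035 0.1095 [133 103  55] | 348 0.0336 -0.0034 0.1119 [140 107  55] | 356 0.0295 -0.0035 0.1124 [29 32 37] | 
319
204 0.0723 -0.0 -0.0004 [162 152 138] | 212 0.086 -0.0001 0.0658 [143 146 138] | 220 0.0634 -0.0 0.0121 [25 39 69] | 228 0.0651 -0.0001 0.0342 [78 80 76] | 236 0.0755 -0.0001 0.0761 [131 101  50] | 244 0.0817 -0.0001 0.1021 [87 69 43] | 252 0.0
[... 1397 characters left out ...]
152 143] | 220 0.059 0.007 -0.0012 [134 124 110] | 228 0.061 0.0064 0.023 [34 45 68] | 236 0.0755 0.0048 0.0759 [136 103  52] | 244 0.0818 0.004 0.1023 [23 19 21] | 252 0.0815 0.0038 0.1106 [17 15 18] | 260 0.0819 0.0035 0.1193 [19 18 15] | 268 0.0819 0.0034 0.1263 [16 22 20] | 276 0.0819 0.0032 0.1329 [17 16 15] | 284 0.0814 0.003 0.1377 [18 21 19] | 292 0.0991 0.002 0.1727 [62 62 62] | 300 0.0984 0.0019 0.175 [57 58 60] | 308 0.0966 0.0019 0.1754 [58 59 59] | 316 0.0938 0.0019 0.1743 [52 53 54] | 324 0.0661 0.0031 0.1389 [27 26 25] | 332 0.0368 0.0042 0.1048 [107  80  43] | 340 0.0356 0.0041 0.109 [193 148  77] | 348 0.0324 0.0041 0.1106 [235 184  95] | 356 0.029 0.0041 0.1119 [19 22 30] |
```

>>> {"api": "drive_tool", "payload": {"targets": [[[0.005,0,-0.03],0,0.0],[[0,0,-0.04],0,0.0],[[0,0,-0.04],0,0.0],[[0,0,-0.04],0,0.0],[[0,0,0],0,0.0],[[0,0,0],0,0.0]]}}

```text
clock: 24.3
position: [0.4005, 0.3219, 0.2208]
ee_rot: [179.7, 0.0, 118.5]
ft_force: [-0.6, -0.6, -0.3]
width: 0.0003
grasp_force: 0.0
```

```bash
python3 - <<'E'
from h import *
st=manip.read_state(); p=st['position'];print(p.round(4),st['width'],st['clock'])
im=manip.get_image('side'); T=Tcam(im,st); q=cloud(im,T).reshape(-1,3)
Rt=R.from_euler('xyz',st['ee_rot'],degrees=True).as_matrix()
t=(q-p)@Rt
C=im['color'].reshape(-1,3)
for a in np.arange(-.12,.03,.006):
    k=(abs(t[:,0])<.06)&(abs(t[:,1])<.12)&(t[:,2]>=a)&(t[:,2]<a+.006)
    if k.sum(): print(a.round(3),k.sum(),'x',np.percentile(t[k,0],[0,50,100]).round(4),'y',np.percentile(t[k,1],[0,50,100]).round(4))
w=manip.get_image('wrist'); P=cloud(w,np.array(w['T_tool_cam']))
for col in(300,312,328):
    print(col,[tuple(P[r_,col].round(4)) for r_ in range(230,250,2)])
E
```

```text
[0.4005 0.3219 0.2208] 0.0003192670019182909 24.3
-0.12 63 x [-0.0423 -0.021   0.022 ] y [-0.0912  0.0044  0.0937]
-0.114 80 x [-0.0415 -0.0277  0.0187] y [-0.0908 -0.0094  0.089 ]
-0.108 118 x [-0.0412 -0.028   0.0195] y [-0.0851  0.0065  0.0858]
-0.102 100 x [-0.042  -0.0279  0.0247] y [-0.0847 -0.0153  0.0832]
-0.096 57 x [-0.0416 -0.0241  0.0318] y [-0.0859 -0.0126  0.0831]
-0.09 20 x [-0.0338 -0.0131  0.0287] y [-0.083   0.0096  0.0854]
-0.084 10 x [-0.0191 -0.0122  0.0005] y [-0.0157  0.0093  0.0181]
-0.078 17 x [-0.0207 -0.0094  0.0028] y [-0.0171  0.0078  0.0178]
-0.072 25 x [-0.0181 -0.0071  0.0078] y [-0.0179  0.0014  0.0197]
-0.066 25 x [-0.0153 -0.0102  0.0091] y [-0.0166 -0.0002  0.0173]
-0.06 15 x [-0.0139 -0.0101 -0.0035] y [-0.0168  0.0048  0.0189]
-0.054 25 x [-0.0178 -0.0113  0.008 ] y [-0.0151 -0.0049  0.0187]
-0.048 18 x [-0.0157 -0.0107  0.0053] y [-0.0144 -0.0011  0.0129]
-0.042 18 x [-0.0165 -0.0103  0.0083] y [-0.0132 -0.0013  0.0129]
-0.036 14 x [-0.0181 -0.0102  0.0005] y [-0.0133 -0.0005  0.0133]
-0.03 15 x [-0.0145 -0.0103  0.0029] y [-0.0123 -0.0015  0.01
[... 1280 characters left out ...]
46)), (np.float64(0.0102), np.float64(-0.0033), np.float64(-0.0376))]
328 [(np.float64(-0.0598), np.float64(0.0102), np.float64(0.1763)), (np.float64(-0.0403), np.float64(0.0085), np.float64(0.1178)), (np.float64(-0.0408), np.float64(0.0084), np.float64(0.1136)), (np.float64(-0.0418), np.float64(0.0083), np.float64(0.111)), (np.float64(0.0097), np.float64(0.0042), np.float64(-0.0244)), (np.float64(0.0101), np.float64(0.0041), np.float64(-0.0279)), (np.float64(0.0096), np.float64(0.0041), np.float64(-0.0292)), (np.float64(0.0097), np.float64(0.004), np.float64(-0.0319)), (np.float64(0.0102), np.float64(0.0039), np.float64(-0.0353)), (np.float64(0.01), np.float64(0.0038), np.float64(-0.0373))]
```

Both cameras agree that the real fingertips are about 24 mm behind the reported TCP, which explains the missed contact. I'll redo the push with that offset.

>>> {"api": "drive_tool", "payload": {"targets": [[[0,0,0.035],0,0.0],[[0,0,0.04],0,0.0],[[0,0,0.04],0,0.0],[[0,0,0.03],0,0.0],[[0,0,0.005],0,0.0],[[0,0,0.005],0,0.0],[[-0.001,0,0.005],0,0.0],[[-0.001,0,0.005],0,0.0],[[0,0,0],0,0.0]]}}

```text
clock: 25.15
position: [0.4014, 0.3198, 0.0545]
ee_rot: [179.9, 0.0, 118.4]
ft_force: [0.6, 0.9, 0.6]
width: 0.0001
grasp_force: 0.3
```

>>> {"api": "drive_tool", "payload": {"targets": [[[-0.002,0,0.005],0,0.0],[[-0.002,0,0.004],0,0.0],[[-0.002,0,0.002],0,0.0],[[-0.002,0,0],0,0.0],[[0,0,0],0,0.0]]}}

```text
clock: 25.57
position: [0.4048, 0.3125, 0.043]
ee_rot: [-180.0, -0.0, 118.4]
ft_force: [0.1, 2.2, 1.0]
width: 0.0004
grasp_force: 0.4
```

>>> {"api": "drive_tool", "payload": {"targets": [[[-0.002,0,0],0,0.0],[[-0.002,0,0],0,0.0],[[-0.002,0,0],0,0.0],[[-0.001,0,0],0,0.0],[[0,0,0],0,0.0]]}}

```text
clock: 25.98
position: [0.4082, 0.3064, 0.0431]
ee_rot: [180.0, 0.0, 118.4]
ft_force: [-0.7, 0.5, 0.2]
width: 0.0006
grasp_force: 0.4
```

>>> {"api": "drive_tool", "payload": {"targets": [[[0.003,0,0],0,0.0],[[0,0,-0.01],0,0.0],[[0,0,-0.011],0,0.0],[[0,0,-0.011],0,0.0],[[-0.004,0,0],0,0.0],[[-0.003,0,0],0,0.0],[[-0.002,0,0],0,0.0],[[-0.002,0,0],0,0.0],[[0,0,0],0,0.0]]}}

```text
clock: 26.73
position: [0.4119, 0.2991, 0.0745]
ee_rot: [-179.9, -0.0, 118.4]
ft_force: [-0.8, 0.0, -0.1]
width: 0.0005
grasp_force: 0.0
```

>>> {"api": "drive_tool", "payload": {"targets": [[[-0.001,0,0],0,0.0],[[-0.001,0,0],0,0.0],[[-0.001,0,0],0,0.0],[[0,0,0],0,0.0],[[0,0,0],0,0.0]]}}

```text
clock: 27.15
position: [0.4133, 0.2969, 0.075]
ee_rot: [180.0, -0.0, 118.4]
ft_force: [-0.3, -0.9, 0.9]
width: 0.0006
grasp_force: 0.0
```

>>> {"api": "drive_tool", "payload": {"targets": [[[-0.0007,0,0],0,0.0],[[-0.0007,0,0],0,0.0],[[0,0,0],0,0.0],[[0,0,0],0,0.0]]}}

```text
clock: 27.48
position: [0.414, 0.2957, 0.0751]
ee_rot: [180.0, -0.0, 118.5]
ft_force: [-0.1, 0.4, 0.5]
width: 0.0006
grasp_force: 0.0
```

>>> {"api": "drive_tool", "payload": {"targets": [[[-0.0007,0,0],0,0.0],[[-0.0007,0,0],0,0.0],[[0,0,0],0,0.0],[[0,0,0],0,0.0]]}}

```text
clock: 27.82
position: [0.4142, 0.2952, 0.0751]
ee_rot: [180.0, -0.1, 118.5]
ft_force: [-3.2, 6.1, 0.7]
width: 0.0006
grasp_force: 3.1
```

>>> {"api": "drive_tool", "payload": {"targets": [[[-0.0007,0,0],0,0.0],[[0,0,0],0,0.0],[[0,0,0],0,0.0]]}}

```text
clock: 28.07
position: [0.4142, 0.2952, 0.0751]
ee_rot: [180.0, -0.2, 118.4]
ft_force: [-3.1, 8.5, 0.4]
width: 0.0006
grasp_force: 5.0
```

>>> {"api": "drive_tool", "payload": {"targets": [[[0.01,0,0],0,0.0],[[0.01,0,-0.03],0,0.0],[[0.01,0,-0.04],0,0.0],[[0,0,-0.03],0,0.0],[[0,0,0],0,0.0],[[0,0,0],0,0.0]]}}

```text
clock: 28.57
position: [0.4009, 0.3207, 0.1762]
ee_rot: [179.8, 0.0, 118.5]
ft_force: [0.4, -0.7, -0.6]
width: 0.0004
grasp_force: 0.0
```

```bash
python3 arm.py w9
```

```text
28.57 tcp r,t,z 0.0755 0.0004 0.1762 F [ 0.4 -0.7 -0.6]
side 1 396 angle about hinge deg below level [57. 61. 63.] r [0.042 0.056] z [0.058 0.089]
side -1 102 angle about hinge deg below level [-28. -26. -23.] r [0.05  0.056] z [0.115 0.118]
[318. 214.] 0.7
0.039 60 [0.084 0.088 0.09 ] [156. 119.  60.]
0.044 130 [0.075 0.079 0.085] [154. 118.  60.]
0.049 171 [0.034 0.066 0.073] [137. 112.  72.]
0.054 76 [0.035 0.058 0.062] [159. 138.  99.]
0.059 154 [-0.001  0.034  0.046] [114. 116. 114.]
0.064 73 [-0.002  0.     0.034] [127. 123. 116.]
0.069 54 [-0.002 -0.001  0.001] [168. 159. 142.]
0.074 44 [-0.001 -0.     0.001] [220. 212. 195.]
0.079 55 [-0.002 -0.     0.001] [242. 235. 219.]
0.084 45 [-0.001 -0.     0.001] [243. 236. 220.]
0.089 53 [-0.002 -0.001  0.001] [243. 236. 220.]
0.094 51 [-0.002 -0.     0.001] [242. 235. 219.]
0.099 47 [-0.002 -0.     0.001] [244. 237. 221.]
0.104 55 [-0.001 -0.     0.001] [177. 168. 150.]
0.109 55 [-0.002 -0.     0.001] [158. 149. 133.]
```

Far arm is about 68° below level. I'll sweep lower, then finish near the hinge just below the lugs.

>>> {"api": "drive_tool", "payload": {"targets": [[[0,0,0.04],0,0.0],[[0,0,0.04],0,0.0],[[0,0,0.04],0,0.0],[[-0.005,0,0.017],0,0.0],[[-0.005,0,0],0,0.0],[[-0.003,0,0],0,0.0],[[-0.002,0,0],0,0.0],[[-0.002,0,0],0,0.0],[[-0.001,0,0],0,0.0],[[0,0,0],0,0.0]]}}

```text
clock: 29.5
position: [0.4098, 0.3045, 0.039]
ee_rot: [179.9, 0.0, 118.4]
ft_force: [-0.1, -0.5, 0.3]
width: 0.0004
grasp_force: 0.3
```

>>> {"api": "drive_tool", "payload": {"targets": [[[-0.001,0,0],0,0.0],[[-0.0005,0,0],0,0.0],[[0,0,0],0,0.0]]}}

```text
clock: 29.75
position: [0.4102, 0.3031, 0.0383]
ee_rot: [180.0, 0.0, 118.5]
ft_force: [-0.9, 0.4, 1.8]
width: 0.0002
grasp_force: 0.5
```

>>> {"api": "drive_tool", "payload": {"targets": [[[-0.0007,0,0],0,0.0],[[-0.0007,0,0],0,0.0],[[0,0,0],0,0.0]]}}

```text
clock: 30.0
position: [0.4106, 0.3018, 0.038]
ee_rot: [-180.0, -0.0, 118.5]
ft_force: [-0.1, 0.7, 0.1]
width: 0.0005
grasp_force: 0.5
```

>>> {"api": "drive_tool", "payload": {"targets": [[[-0.0007,0,0],0,0.0],[[-0.0007,0,0],0,0.0],[[0,0,0],0,0.0]]}}

```text
clock: 30.25
position: [0.4113, 0.3005, 0.038]
ee_rot: [-180.0, -0.0, 118.5]
ft_force: [-0.2, 1.4, -0.0]
width: 0.0005
grasp_force: 0.6
```

>>> {"api": "drive_tool", "payload": {"targets": [[[-0.0007,0,0],0,0.0],[[-0.0007,0,0],0,0.0],[[0,0,0],0,0.0]]}}

```text
clock: 30.5
position: [0.4119, 0.2993, 0.038]
ee_rot: [-180.0, -0.0, 118.5]
ft_force: [-0.7, 2.4, -0.3]
width: 0.001
grasp_force: 0.7
```

>>> {"api": "drive_tool", "payload": {"targets": [[[-0.0007,0,0],0,0.0],[[-0.0007,0,0],0,0.0],[[0,0,0],0,0.0]]}}

```text
clock: 30.75
position: [0.4126, 0.2981, 0.038]
ee_rot: [-180.0, -0.0, 118.5]
ft_force: [-1.0, 1.2, -1.1]
width: 0.0005
grasp_force: 0.8
```

>>> {"api": "drive_tool", "payload": {"targets": [[[-0.0007,0,0],0,0.0],[[-0.0007,0,0],0,0.0],[[0,0,0],0,0.0]]}}

```text
clock: 31.0
position: [0.4133, 0.2969, 0.038]
ee_rot: [-180.0, -0.0, 118.4]
ft_force: [-0.7, 2.3, -1.3]
width: 0.0004
grasp_force: 1.0
```

>>> {"api": "drive_tool", "payload": {"targets": [[[-0.0007,0,0],0,0.0],[[-0.0005,0,0],0,0.0],[[0,0,0],0,0.0]]}}

```text
clock: 31.25
position: [0.4138, 0.2961, 0.0381]
ee_rot: [180.0, -0.0, 118.5]
ft_force: [-2.4, 3.7, -0.8]
width: 0.0003
grasp_force: 2.0
```

>>> {"api": "drive_tool", "payload": {"targets": [[[-0.0006,0,0],0,0.0],[[0,0,0],0,0.0],[[0,0,0],0,0.0]]}}

```text
clock: 31.5
position: [0.414, 0.2958, 0.0382]
ee_rot: [180.0, -0.0, 118.5]
ft_force: [-2.2, 6.1, -0.2]
width: 0.0003
grasp_force: 3.0
```

>>> {"api": "drive_tool", "payload": {"targets": [[[-0.0006,0,0],0,0.0],[[0,0,0],0,0.0],[[0,0,0],0,0.0]]}}

```text
clock: 31.75
position: [0.4141, 0.2957, 0.0382]
ee_rot: [180.0, -0.1, 118.5]
ft_force: [-4.9, 9.6, 0.6]
width: 0.0005
grasp_force: 4.3
```

The far arm reached its stop. Moving to the near arm.

>>> {"api": "drive_tool", "payload": {"targets": [[[0.008,0,0],0,0.0],[[0.012,0,-0.02],0,0.0],[[0,0,-0.04],0,0.0],[[0,0,-0.04],0,0.0],[[0,0,-0.022],0,0.0],[[-0.02,0,0],0,0.0],[[-0.035,0,0],0,0.0],[[-0.035,0,0],0,0.0],[[-0.035,0,0],0,0.0],[[-0.018,0,0],0,0.0],[[0,0,0],0,0.0],[[0,0,0],0,0.0]]}}

```text
clock: 32.75
position: [0.4732, 0.1863, 0.1601]
ee_rot: [-180.0, 0.0, 118.3]
ft_force: [-0.5, -1.1, 0.1]
width: 0.0008
grasp_force: 0.0
```

```bash
python3 arm.py
```

```text
32.75 tcp r,t,z -0.0771 -0.0001 0.1601 F [-0.5 -1.1  0.1]
side 1 232 angle about hinge deg below level [-90. -65. -28.] r [0.03  0.037] z [0.107 0.113]
side -1 1606 angle about hinge deg below level [-58. -25. -21.] r [0.029 0.08 ] z [0.11  0.125]
[316.  97.] 0.7
0.024 141 [0.123 0.126 0.127] [204. 203. 199.]
0.029 122 [0.111 0.112 0.113] [238. 215. 118.]
0.034 88 [0.107 0.11  0.111] [228. 183.  92.]
0.049 24 [0.034 0.035 0.035] [169. 168. 163.]
0.054 91 [0.033 0.035 0.036] [175. 178. 175.]
0.059 91 [0.033 0.035 0.036] [173. 176. 172.]
0.064 17 [0.032 0.034 0.035] [151. 155. 152.]
0.069 10 [-0.001 -0.     0.001] [218. 208. 188.]
0.074 75 [-0.001 -0.001  0.001] [241. 233. 216.]
0.079 79 [-0.001 -0.     0.001] [241. 233. 216.]
0.084 81 [-0.002 -0.001  0.001] [241. 234. 217.]
0.089 42 [-0.002 -0.001  0.001] [241. 234. 218.]
```

Far arm is down and near arm still raised. Now pushing the near arm.

>>> {"api": "drive_tool", "payload": {"targets": [[[0,0,0.03],0,0.0],[[0,0,0.015],0,0.0],[[0,0,0.006],0,0.0],[[0,0,0.006],0,0.0],[[0,0,0.006],0,0.0],[[0,0,0.006],0,0.0],[[0,0,0.006],0,0.0],[[0,0,0.006],0,0.0],[[0,0,0],0,0.0]]}}

```text
clock: 33.6
position: [0.4728, 0.1866, 0.0782]
ee_rot: [-179.9, -0.0, 118.4]
ft_force: [-0.3, -0.9, 0.1]
width: 0.0003
grasp_force: 0.3
```

>>> {"api": "drive_tool", "payload": {"targets": [[[0,0,0.006],0,0.0],[[0,0,0.006],0,0.0],[[0.001,0,0.006],0,0.0],[[0.001,0,0.006],0,0.0],[[0.001,0,0.006],0,0.0],[[0.002,0,0.005],0,0.0],[[0.002,0,0.003],0,0.0],[[0.002,0,0.002],0,0.0],[[0,0,0],0,0.0]]}}

```text
clock: 34.35
position: [0.4684, 0.1949, 0.0386]
ee_rot: [-180.0, -0.0, 118.5]
ft_force: [-0.2, -1.9, -0.5]
width: 0.0006
grasp_force: 0.3
```

>>> {"api": "drive_tool", "payload": {"targets": [[[0.002,0,0],0,0.0],[[0.002,0,0],0,0.0],[[0.002,0,0],0,0.0],[[0.002,0,0],0,0.0],[[0.001,0,0],0,0.0],[[0,0,0],0,0.0]]}}

```text
clock: 34.85
position: [0.4644, 0.2027, 0.0391]
ee_rot: [180.0, -0.0, 118.5]
ft_force: [0.2, -0.2, -0.5]
width: 0.0002
grasp_force: 0.4
```

>>> {"api": "drive_tool", "payload": {"targets": [[[0.0008,0,0],0,0.0],[[0.0008,0,0],0,0.0],[[0.0008,0,0],0,0.0],[[0,0,0],0,0.0]]}}

```text
clock: 35.18
position: [0.4633, 0.2047, 0.039]
ee_rot: [-180.0, -0.0, 118.5]
ft_force: [0.5, -0.9, -0.0]
width: 0.0003
grasp_force: 0.5
```

>>> {"api": "drive_tool", "payload": {"targets": [[[0.0008,0,0],0,0.0],[[0.0008,0,0],0,0.0],[[0,0,0],0,0.0]]}}

```text
clock: 35.43
position: [0.4625, 0.2061, 0.039]
ee_rot: [-180.0, -0.0, 118.5]
ft_force: [1.7, -1.4, -0.3]
width: 0.0003
grasp_force: 0.5
```

>>> {"api": "drive_tool", "payload": {"targets": [[[0.0008,0,0],0,0.0],[[0.0008,0,0],0,0.0],[[0,0,0],0,0.0]]}}

```text
clock: 35.68
position: [0.4617, 0.2075, 0.039]
ee_rot: [-180.0, -0.0, 118.5]
ft_force: [0.5, -1.3, 0.0]
width: 0.0006
grasp_force: 0.5
```

>>> {"api": "drive_tool", "payload": {"targets": [[[0.0008,0,0],0,0.0],[[0.0008,0,0],0,0.0],[[0,0,0],0,0.0]]}}

```text
clock: 35.93
position: [0.461, 0.209, 0.0391]
ee_rot: [180.0, -0.0, 118.5]
ft_force: [0.6, -1.4, -0.5]
width: 0.0002
grasp_force: 0.5
```

>>> {"api": "drive_tool", "payload": {"targets": [[[0.0008,0,0],0,0.0],[[0.0008,0,0],0,0.0],[[0,0,0],0,0.0]]}}

```text
clock: 36.18
position: [0.4602, 0.2104, 0.039]
ee_rot: [-180.0, -0.0, 118.5]
ft_force: [1.6, -1.3, -0.0]
width: 0.0002
grasp_force: 0.6
```

>>> {"api": "drive_tool", "payload": {"targets": [[[0.0007,0,0],0,0.0],[[0.0006,0,0],0,0.0],[[0,0,0],0,0.0]]}}

```text
clock: 36.43
position: [0.4596, 0.2115, 0.039]
ee_rot: [-180.0, -0.0, 118.5]
ft_force: [0.6, -0.5, -1.2]
width: 0.0006
grasp_force: 0.5
```

>>> {"api": "drive_tool", "payload": {"targets": [[[0.0006,0,0],0,0.0],[[0,0,0],0,0.0],[[0,0,0],0,0.0]]}}

```text
clock: 36.68
position: [0.4594, 0.2119, 0.0391]
ee_rot: [180.0, 0.0, 118.5]
ft_force: [1.2, -1.5, -1.0]
width: 0.0001
grasp_force: 0.6
```

>>> {"api": "drive_tool", "payload": {"targets": [[[0.0007,0,0],0,0.0],[[0,0,0],0,0.0],[[0,0,0],0,0.0]]}}

```text
clock: 36.93
position: [0.4591, 0.2125, 0.0391]
ee_rot: [180.0, 0.0, 118.5]
ft_force: [2.0, -1.0, -1.9]
width: 0.0007
grasp_force: 1.0
```

>>> {"api": "drive_tool", "payload": {"targets": [[[0.0007,0,0],0,0.0],[[0,0,0],0,0.0],[[0,0,0],0,0.0]]}}

```text
clock: 37.18
position: [0.4589, 0.213, 0.0391]
ee_rot: [180.0, 0.0, 118.5]
ft_force: [2.4, -3.9, 0.4]
width: 0.0007
grasp_force: 2.0
```

>>> {"api": "drive_tool", "payload": {"targets": [[[0.0006,0,0],0,0.0],[[0,0,0],0,0.0],[[0,0,0],0,0.0]]}}

```text
clock: 37.43
position: [0.4589, 0.2133, 0.0392]
ee_rot: [180.0, 0.0, 118.4]
ft_force: [3.2, -5.5, 0.7]
width: 0.0003
grasp_force: 3.1
```

>>> {"api": "drive_tool", "payload": {"targets": [[[0.0006,0,0],0,0.0],[[0,0,0],0,0.0],[[0,0,0],0,0.0]]}}

```text
clock: 37.68
position: [0.4588, 0.2135, 0.0393]
ee_rot: [180.0, 0.1, 118.4]
ft_force: [3.6, -8.8, 1.5]
width: 0.0007
grasp_force: 4.4
```

>>> {"api": "drive_tool", "payload": {"targets": [[[-0.008,0,0],0,0.0],[[-0.012,0,-0.02],0,0.0],[[0,0,-0.04],0,0.0],[[0,0,-0.04],0,0.0],[[0,0,-0.04],0,0.0],[[0.03,0,-0.02],0,0.0],[[0.036,0,0],0,0.0],[[0,0,0],0,0.0],[[0,0,0],0,0.0]]}}

```text
clock: 38.43
position: [0.4352, 0.2556, 0.1991]
ee_rot: [-180.0, -0.0, 118.6]
ft_force: [0.3, -0.8, 0.0]
width: 0.0004
grasp_force: 0.0
```

```bash
python3 arm.py w10; python3 - <<'E'
from h import *
st=manip.read_state(); im=manip.get_image('wrist'); T=Tcam(im,st);q=cloud(im,T).reshape(-1,3)
m=np.hypot(*(q[:,:2]-[.4365,.2541]).T)<.03
for a,b in((.152,.168),(.120,.132)):
    s=q[m&(q[:,2]>a)&(q[:,2]<b)]; c,r=cv2.minEnclosingCircle(s[:,:2].astype(np.float32)); print(len(s),np.median(s[:,2]),np.round(c,4),r)
s=manip.get_image('side'); c=s['color'][90:180,230:320]; w=cv2.resize(im['color'],(480,300))
out=np.zeros((500,800,3),np.uint8); out[:300,:480]=w; out[:320,480:]=cv2.resize(c,(320,320)); cv2.imwrite('pics/f.png',out[:,:,::-1])
E
```

```text
38.43 tcp r,t,z 0.002 -0.0004 0.1991 F [ 0.3 -0.8  0. ]
side 1 303 angle about hinge deg below level [-80. -29.  77.] r [0.031 0.041] z [0.059 0.112]
side -1 22 angle about hinge deg below level [-94. -83. -78.] r [0.03  0.032] z [0.11  0.112]
[320. 150.] 0.78
0.024 99 [0.124 0.126 0.127] [173. 171. 164.]
0.029 135 [0.11  0.115 0.124] [125. 108.  81.]
0.034 161 [0.078 0.109 0.112] [154. 118.  60.]
0.039 108 [0.034 0.04  0.074] [133. 121.  98.]
0.044 60 [0.033 0.034 0.036] [175. 178. 173.]
0.049 60 [0.034 0.035 0.036] [175. 178. 173.]
0.054 60 [0.033 0.035 0.036] [176. 178. 173.]
0.059 62 [0.033 0.035 0.035] [171. 173. 168.]
0.064 51 [-0.002  0.     0.034] [207. 202. 189.]
0.069 49 [-0.002 -0.     0.001] [244. 237. 221.]
0.074 50 [-0.002 -0.     0.001] [243. 236. 220.]
0.079 40 [-0.002 -0.001  0.001] [242. 234. 218.]
0.084 53 [-0.001 -0.     0.001] [243. 235. 219.]
0.089 55 [-0.002 -0.     0.001] [242. 235. 219.]
0.094 55 [-0.002 -0.     0.001] [242. 234. 218.]
0.099 55 [-0.002 -0.001  0.001] [243. 236. 220.]
0.104 54 [-0.002 -0.     0.001] [244. 237. 221.]
0.109 55 [-0.002 -0.     0.001] [243. 236. 220.]
1724 0.15948637945669086 [0.4349 0.2562] 0.017584698274731636
1817 0.1255130589891934 [0.4351 0.2558] 0.02815851755440235
```

View pics/f.png

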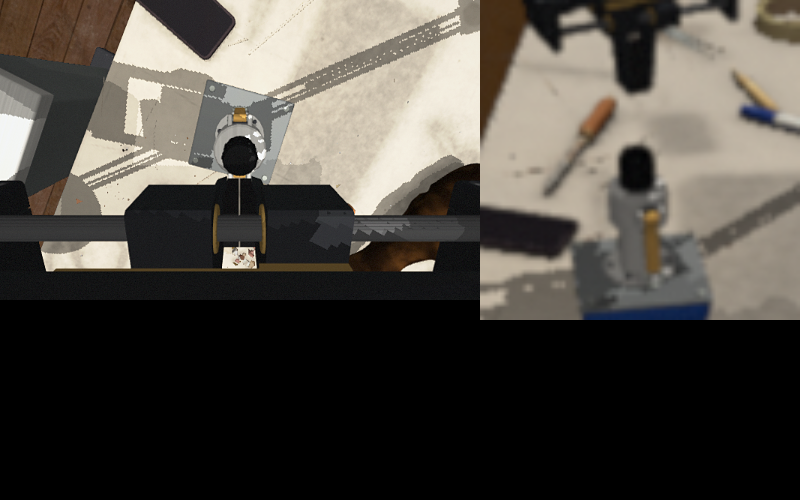

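The final view shows both arms hanging vertically beside the neck, with the near arm at (652,240) in the side crop and the far one edge-on at (240,115). The cap is level and home, and the gripper is clear. Handing in.

```bash
python3 -c "
from station import manip
print(manip.hand_in())"
```

```text
the job is handed in; nothing more can be done
None
```

The cap is pressed fully home and was held at about 24 N for 0.75 s, then both cam arms were swung down to their stops one after the other; I handed the job in at about 39 s, but no verdict came back.

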